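# Clip the reference plate, set and lock the stage height, free the plate

## Robot

A 6-joint arm with a two-finger parallel gripper is mounted at the origin on the work surface. World frame = base frame: x ahead of the robot, y to its left, z up, the work surface at z = 0. Lengths are in m, angles in rad, forces in N, time in s.
With the tool pointing down it reaches from about 0.25 to 0.775 m from the base axis. Payload 4 kg.
Tool frame: the origin (TCP) lies between the finger pads; the fingertips stand 14 mm ahead of it and the grasp point (between the pads) lies 5 mm behind it (nose_length is the distance from the TCP to the fingertips, in m); z points along the fingers, y is the line along which they close (so a half turn about z gives the same grasp; the last joint's range is limited). The gripper opens to 94 mm and grips with 3 to 60 N. Pads are 16 mm wide; open, the fingers measure 119 mm over their backs; the gripper's body (75 mm by 177 mm) begins 78 mm behind the grasp point.
Start: joints at [-1.354, 0.087, 1.371, -0, 1.684, -0.103], TCP at [0.173, -0.522, 0.22] pointing down, gripper open.
Joint ranges: [-3.1, 3.1], [-0.76, 2.03], [0.27, 2.55], [-1.08, 4.22], [0.17, 2.65], [-2.57, 2.57]. Speed limits (rad/s): [2.79, 2.79, 3.14, 3.14, 3.14, 3.14].

## Interface

Orientations are given as [roll, pitch, yaw] about the fixed x, y, z axes, in that order (R = Rz(yaw) Ry(pitch) Rx(roll)).
In Python, from bench import * gives the robot as it stands.
- The arm moves only by the tool move_arm, never from a script. Its argument "steps" is one flat list of numbers, 7 for each row, row after row: the turn, a rotation vector about the world's x, y, z in rad, then the shift along the world's x, y, z in m, then the opening, from 0 (shut) to 1 (fully open). A call has 1 to 12 rows; each row is the pose to reach, as a shift and turn from the pose commanded when the call began; what a row does not reach only later rows make up. A row lasts 1/10 s, in which the tool goes at most 50 mm and 8.59 degrees, less where a joint would pass 70% of its speed; a pose out of reach is approached as far as the arm can. A call with a gripper value outside its range is refused whole. The fingers move at their own pace and stop on an object; the grip force is fixed at half the most. Time passes only in rows, so rows that repeat a pose let the fingers close. It gives the time, the measured TCP pose, the force, the opening and the grip force at its end, in the units of the state.
- get_obs(): the state, without advancing time (a new reading comes with each control period).
- snapshot(name): name is "scene" or "top" or "wrist"; returns (picture, depth): 420x560x3 uint8, red, green, blue; 420x560 float32, m along the optical axis (not along the pixel's ray), 0 where there is no reading.
- camera_model(name): a dict with "fx", "fy", "cx", "cy" (pixels), "rvec" (rotation vector, rad) and "tvec" (3), from world to camera coordinates, as OpenCV has them. Camera axes: x right, y down, z forward; pixel columns grow to the right and rows downward; lengths in m; the calibration is good to about 2 mm. The wrist camera is an equidistant fisheye: a pixel r from the principal point sees the ray r / f radians off the axis. A picture is of the moment at which its call begins: read the wrist's pose just before it. camera_model takes no time and is no camera call; for the wrist camera it gives the pose at the moment of the call.
- close_job(): hands the job in; it is judged then, once.
Trained networks look in the newest picture that a camera, given by its name, has taken for a name from the list of things; names that differ only in an ending like _2 or _b are one class to them, and where a whole thing is asked for, a point or a joint stands for the part that bears it (a point fixed in the world has none). Each returns a list of dicts, best first, with "score" (0 to 1); they miss things now and then, are a little off and sometimes report something else, mostly with a low value. They report only what shows in the picture. A call takes as long as a camera call. They do not tell look-alikes from the thing itself.
- silhouettes(camera, target): "pixels" (420x560 bool, what is visible of it) and "uv" ([column, row] in pixels, amid what is visible of it).
- spot_point(camera, target): "uv" ([column, row] in pixels: a listed point, or the origin of a listed thing).
The state is a dict: "time": time; "joint_positions": joint angles; "qvel": joint speeds; "joint_torque": joint torques, N m; "tool_pos": TCP position; "ee_rot": TCP orientation; "wrist_force": force on the tool from outside, world axes, zero at the start; "wrist_torque": the same for the moment, N m; "width": finger opening in m; "finger_force": force on a finger pad.
Only numpy, scipy, OpenCV 4.12 (cv2) and the standard library are available. Lean on these libraries where they do the work, as an engineer would, in place of code of your own. Each camera call takes 0.05 s, during which the arm holds its last target. There are 200 camera calls.

## Task

Set the stage height of the drop-shape instrument on the glass reference plate: lift the spring clip with the orange tab and swing it over so that its toe presses on the bare left margin of the plate, clear of the dotted target, and let go of it. Then turn the black height knob until its white line points at the red mark on the dial, and turn the brass lock ring below it (the one with the red lever) clockwise until it is tight. Finally lift the clip again, swing it back well clear of the plate and let it down, leaving knob and ring set; never drag the plate, bend the clip up far, let it snap down or press hard on the glass, and leave the dish, bottle and mortar alone.

Things in the scene. Friction and masses are not known exactly. Their poses are not given: they have to be found in the camera images.
- goniometer: Fixed drop-shape instrument, 540 mm wide (y). Origin on the bench under mid-stage; axes: z up, at yaw 0 -x to the robot, +y its left. Dark grey stage table: top z = 60 mm, x -55 to 60, y -70 to 70. Height screw's axis: x -95, y -45. Blue camera 112 mm high from y = 128; backlight 132 mm high from y = -193; dosing column 218 mm high at x 52, y 237 to 316. Place and yaw vary.
- plate: Loose glass reference plate, 50 (x) x 76 (y) x 5 mm, about 50 g, pale green, flat on the stage against a 3 mm high fence on its -y side. Origin: centre of underside; axes as the goniometer's. A white 34 mm square with nine dark dots (target) in its middle. The clip belongs on the bare margin at its +y end (y 17 to 38 mm), within 20 mm of the middle in x.
- clip (a joint): Swing of the clip about its pivot screw, rad. 0: clip points to the goniometer's -x, off the plate; grows counterclockwise from above, towards the plate. Range -0.65 to 1.25; friction 0.03 N m, stays where left. Starts -0.5 to 0. The toe crosses the plate's edge at about 0.6 and is mid-margin at about 0.8.
- clip_leaf (a joint): Upward bend of the clip's spring leaf, rad, about a line 6 mm from the pivot axis, 60 mm from the toe. 0: toe at bare stage level; about 0.08: toe on the plate. Tab lift force about 1.7 N to start, 3 N at plate level, 4.7 N at 0.18 rad (11 mm up). Spoiled if bent past 0.30 rad (18 mm). Unlifted, the toe strikes the plate's edge and shoves it.
- clip_pivot (a point): Centre of the clip's pivot screw at stage level (z = 60 mm); the clip swings about the vertical through it.
- clip_tab (a point): Top middle of the clip's upright orange finger tab over the toe: 10 mm wide across the clip, 6 mm thick along it, 22 mm tall, 68 mm from the pivot axis; with the clip on the bare stage its top is 91 mm and its foot 69 mm above the bench. Site x axis: along the clip from toe to pivot; y: across the clip, the way to pinch it. Turns with the clip.
- clip_toe (a point): Underside of the clip's toe, the part that bears on the plate, a 10 mm wide, 6 mm thick steel roll, 66 mm from the pivot axis.
- height_knob (a joint): Turn of the height knob, rad, growing clockwise seen from above. Starts between 0 and 0.8; the white line is on the red mark at 2.2. Range -0.3 to 3.6; friction 0.03 N m, stays where it is left. The red mark lies on the goniometer's +y side of the axis.
- knob_top (a point): Centre of the knob's top, 89 mm above the bench, on the vertical turning axis. Knob: black knurled cylinder 28 mm in diameter, 30 mm tall (from z = 59 to 89 mm), white line from its centre to its rim. Open the fingers no wider than about 45 mm here to clear the red lever.
- lock_ring (a joint): Turn of the brass lock ring under the knob (39 mm diameter, z 49 to 58 mm), rad; grows clockwise from above, which tightens it. Turns stiffly (0.08 N m, 2 N at the lever), stays where left; at 1.4 it is hard tight against its stop. Starts 0 to 0.45. The direction in which the lever points when tight varies by 0.3 rad either way between starts: go by feel.
- lever_top (a point): Centre of the top of the ring's red upright lever pin, 10 mm in diameter, 34 mm tall (z from 49 to 83 mm), 42 mm from the knob's axis, on a thin arm lower than the ring's top. It sweeps from about the goniometer's -y side towards its -x side as the ring tightens.
- soil_dish: Bystander: glass dish with soil lumps, 90 mm in diameter, 18 mm tall. Origin: centre of underside.
- reagent_bottle: Bystander: amber bottle with blue cap, 62 mm in diameter, 125 mm tall. Origin: centre of underside.
- mortar: Bystander: white porcelain mortar, 112 mm in diameter, 66 mm tall. Origin: centre of underside.
Things that resemble listed ones, but are neither listed nor needed, are in the scene too. What is meant by the plate is not brown or purple, and is the larger of those in its own colour.

How it is judged:
On the way, in this order (a step that is already met when the one before it is completed fails the run):
1. the clip is let go with its toe pressing on the bare left margin of the plate, clear of the target (y of clip_toe in the frame of plate between 0.017 and 0.038 m and x of clip_toe in the frame of plate between -0.023 and 0.023 m and contact force between clip_leaf and plate above 1 N and contact force between the fingers and clip_leaf below 0.1 N), for 0.2 s.
2. with the plate clipped, the knob's white line is on the red mark (within 0.12 rad) (value of joint height_knob between 2.08 and 2.32 rad and contact force between clip_leaf and plate above 1 N), for 0.2 s.
3. with the plate still clipped and the knob on its mark, the lock ring is tight (within 0.06 rad of its stop) (all of step 2 and value of joint lock_ring above 1.34 rad), for 0.2 s.
At the end, for the whole second after the job is handed in: The clip is down on the bare stage with its toe at least 12 mm beyond the plate's left end, the knob's white line is within 0.12 rad of the red mark, the lock ring is within 0.06 rad of its tight stop, and the plate lies at rest within 5 mm of where it was (y of clip_toe in the frame of plate above 0.05 m and value of joint clip_leaf below 0.03 rad and value of joint height_knob between 2.08 and 2.32 rad and value of joint lock_ring above 1.34 rad and distance of plate from where it was at the start of the episode below 0.005 m and linear speed of plate below 0.01 m/s); the robot touches nothing.
It fails at once if the plate is dragged more than 5 mm (distance of plate from where it was at the start of the episode above 0.005 m).
It fails at once if the clip is bent up past 0.30 rad (18 mm at the toe) (value of joint clip_leaf above 0.3 rad).
It fails at once if the clip is let go from well above (more than about 4 mm over the plate) and snaps down (value of joint clip_leaf above 0.15 rad and velocity of joint clip_leaf below -2 rad/s).
It fails at once if the glass is pressed hard: the clip pushed into it with more than 15 N or the fingers on it with more than 8 N (contact force between clip_leaf and plate above 15 N or contact force between the fingers and plate above 8 N).
It fails at once if the dish, bottle or mortar is moved more than 10 mm (distance of any of soil_dish, reagent_bottle, mortar from where it was at the start of the episode above 0.01 m).
It also fails if it takes over 72 s, if anything falls off the work surface, if the arm or the gripper's body presses on something with over 40 N, if the wrist force passes 120 N, or if a joint passes its speed limit or range.

## Working session

There is one attempt and no reset: what is moved stays moved. The work goes in short steps, Python scripts to look and compute and a tool call to move; the robot and the scene stay as the last step left them, time stands still between calls to the robot, and variables do not carry over. Pictures are saved under pics/ and viewed, at most 10 in all, crops included, and the job is handed in when it is done.

Besides the shell and the picture viewer there is one more tool, called after "Emit:" by a JSON object that holds its "fn" and its "kwargs", one argument or row to a line. move_arm: Moves the arm, as the interface text tells. Its arguments: {"type":"object","properties":{"steps":{"type":"array"}},"required":["steps"]}

```bash
mkdir -p pics && cat > h.py <<'E'
from bench import *
import numpy as np, cv2
def ray(cam,uv,m=None):
    m=m or camera_model(cam); R=cv2.Rodrigues(np.array(m["rvec"],float))[0]; t=np.array(m["tvec"],float).ravel()
    x=(uv[0]-m["cx"])/m["fx"]; y=(uv[1]-m["cy"])/m["fy"]
    if cam=="wrist":
        r=np.hypot(x,y); s=np.sin(r)/r if r>1e-9 else 1; d=np.array([x*s,y*s,np.cos(r)])
    else: d=np.array([x,y,1.])
    return -R.T@t, R.T@d
def atz(cam,uv,z,m=None):
    c,d=ray(cam,uv,m); return c+d*(z-c[2])/d[2]
def save(cam,name,crop=None,k=1):
    p,d=snapshot(cam); q=p
    if crop: q=p[crop[1]:crop[3],crop[0]:crop[2]]
    cv2.imwrite("pics/"+name,cv2.resize(q,None,fx=k,fy=k,interpolation=cv2.INTER_CUBIC)[:,:,::-1]); return p,d
E
python3 - <<'E'
from h import *
Z=dict(goniometer=0,plate=.060,clip_pivot=.060,clip_tab=.091,clip_toe=.060,knob_top=.089,lever_top=.083,soil_dish=0,reagent_bottle=0,mortar=0)
for c in("top","scene"):
    save(c,c+"0.png")
    for n,z in Z.items():
        for r in spot_point(c,n)[:3]: print(c,n,np.round(r["score"],2),np.round(r["uv"]),np.round(atz(c,r["uv"],z),3))
print(get_obs()["time"])
E
```

```text
top goniometer 0.8 [299. 202.] [ 0.637 -0.009  0.   ]
top plate 0.84 [324. 154.] [ 0.743 -0.078  0.06 ]
top plate 0.82 [307. 198.] [ 0.632 -0.025  0.06 ]
top plate 0.61 [270. 150.] [0.762 0.059 0.06 ]
top clip_pivot 0.85 [276. 179.] [0.683 0.05  0.06 ]
top clip_tab 0.68 [267. 202.] [0.618 0.073 0.091]
top clip_tab 0.49 [309. 196.] [ 0.628 -0.029  0.091]
top clip_toe 0.66 [266. 204.] [0.621 0.076 0.06 ]
top knob_top 0.55 [321. 230.] [ 0.545 -0.052  0.089]
top lever_top 0.57 [334. 235.] [ 0.531 -0.083  0.083]
top soil_dish 0.56 [257. 252.] [0.509 0.107 0.   ]
top reagent_bottle 0.91 [390. 242.] [ 0.516 -0.238  0.   ]
top reagent_bottle 0.3 [320. 233.] [ 0.55  -0.058  0.   ]
top mortar 0.68 [193. 268.] [0.478 0.271 0.   ]
top mortar 0.44 [267. 205.] [0.633 0.076 0.   ]
scene goniometer 0.81 [256. 232.] [0.642 0.004 0.   ]
scene plate 0.94 [244. 277.] [0.819 0.073 0.06 ]
scene plate 0.74 [255. 168.] [ 0.473 -0.088  0.06 ]
scene plate 0.69 [266. 234.] [0.683 0.058 0.06 ]
scene clip_pivot 0.74 [268. 237.] [0.689 0.065 0.06 ]
scene clip_tab 0.66 [287. 206.] [0.603 0.074 0.091]
scene clip_toe 0.55 [287. 222.] [0.624 0.087 0.06 ]
scene knob_top 0.62 [258. 175.] [ 0.529 -0.048  0.089]
scene knob_top 0.38 [285. 218.] [0.639 0.087 0.089]
scene lever_top 0.62 [312. 214.] [0.593 0.139 0.083]
scene lever_top 0.42 [242. 174.] [ 0.537 -0.09   0.083]
scene soil_dish 0.88 [313. 217.] [0.523 0.118 0.   ]
scene reagent_bottle 0.68 [203. 176.] [ 0.513 -0.245  0.   ]
scene reagent_bottle 0.35 [311. 217.] [0.528 0.115 0.   ]
scene mortar 0.68 [374. 226.] [0.484 0.279 0.   ]
1.1
```

```bash
python3 -c "
import cv2
a=cv2.imread('pics/top0.png')[110:310,160:430];b=cv2.imread('pics/scene0.png')[120:320,150:420]
cv2.imwrite('pics/a.png',cv2.resize(cv2.vconcat([a]),None,fx=2.9,fy=2.9,interpolation=2))
cv2.imwrite('pics/b.png',cv2.resize(b,None,fx=2.9,fy=2.9,interpolation=2))"
```

```text
(no output)
```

View pics/a.png

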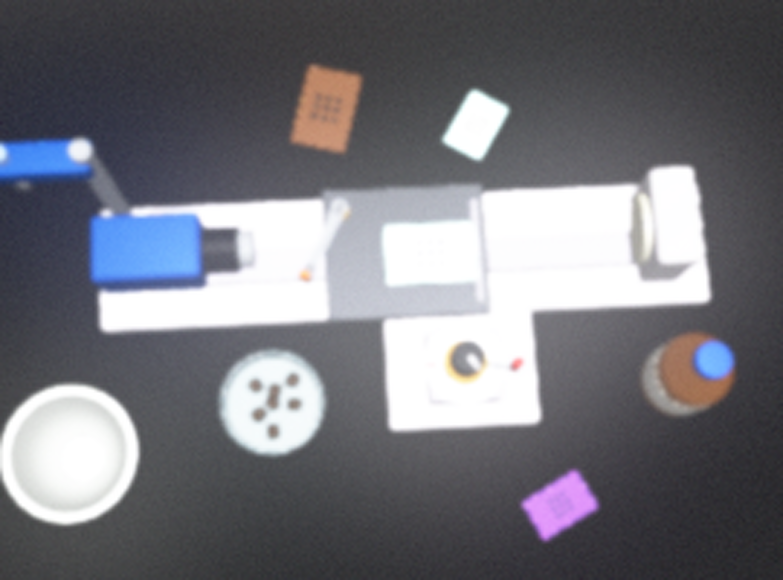

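View pics/b.png

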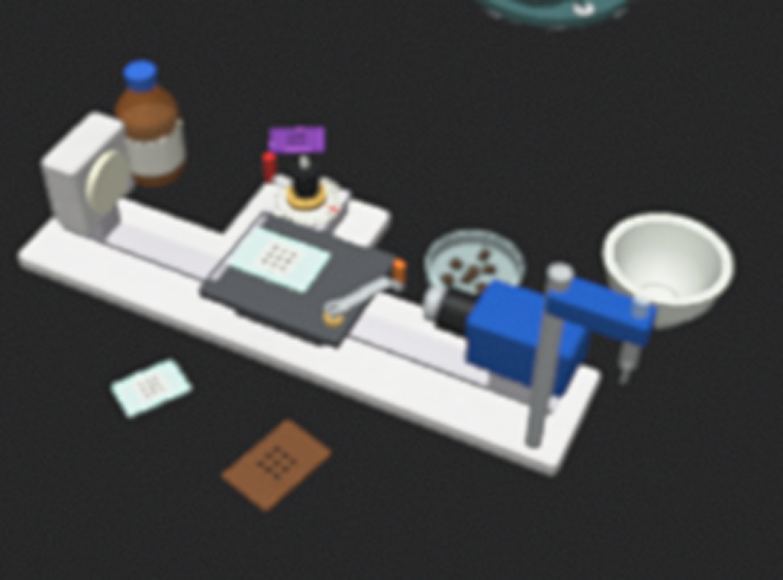

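Top crop: the plate is at full-image (307,198) against its fence. The clip runs from (276,179) to an orange tab at (267,203), the knob is at (321,231) and the red lever at (338,235). The paler, smaller green plate at (324,154) is a decoy. The scene view agrees. I'll move over the site and measure with the wrist camera.

Emit:
{"fn": "move_arm", "kwargs": {
  "steps": [0,0,0,0.03,0.04,0.04,0.6,0,0,0,0.06,0.08,0.08,0.6,0,0,0,0.09,0.12,0.1,0.6,0,0,0,0.12,0.16,0.1,0.6,0,0,0,0.15,0.2,0.1,0.6,0,0,0,0.18,0.24,0.1,0.6,0,0,0,0.21,0.28,0.1,0.6,0,0,0,0.24,0.32,0.1,0.6,0,0,0,0.27,0.36,0.1,0.6,0,0,0,0.3,0.4,0.1,0.6,0,0,0,0.33,0.44,0.1,0.6,0,0,0,0.36,0.48,0.1,0.6]
}}

```text
time: 2.3
tool_pos: [0.5167, -0.063, 0.3198]
ee_rot: [3.141, -0.001, 0.32]
wrist_force: [0.7, -0.8, 0.7]
width: 0.0564
finger_force: 0.0
```

```bash
cat > meas.py <<'E'
from h import *
import sys
o=get_obs(); print(o["time"],np.round(o["tool_pos"],4),np.round(o["ee_rot"],3),np.round(o["joint_positions"],3),np.round(o["wrist_force"],1),round(o["width"],4))
m=camera_model("wrist"); p,d=save("wrist",sys.argv[1],k=1.4)
Z=dict(goniometer=0,plate=.060,clip_pivot=.060,clip_tab=.091,clip_toe=.060,knob_top=.089,lever_top=.083)
for n in sys.argv[2:] or Z:
    for r in spot_point("wrist",n)[:2]:
        u=np.round(r["uv"]).astype(int); print(n,np.round(r["score"],2),np.round(r["uv"],1),np.round(atz("wrist",r["uv"],Z[n],m),4))
E
python3 meas.py w1.png
```

```text
2.3 [ 0.5167 -0.063   0.3198] [ 3.141e+00 -1.000e-03  3.200e-01] [-0.23   0.023  1.241 -0.     1.877  1.021] [ 0.7 -0.8  0.7] 0.0564
goniometer 0.29 [ 80.5 139. ] [ 0.4764  0.2831 -0.    ]
plate 0.8 [302.2 247.9] [ 0.437 -0.119  0.06 ]
plate 0.69 [344.3  25.5] [ 0.744  -0.0733  0.06  ]
clip_pivot 0.7 [238.5  43.2] [0.6754 0.0491 0.06  ]
clip_tab 0.64 [195.5  77.7] [0.6139 0.0802 0.091 ]
clip_tab 0.44 [199.7  78.5] [0.6143 0.0747 0.091 ]
clip_toe 0.71 [200.3  79.1] [0.6156 0.0825 0.06  ]
knob_top 0.9 [280.9 170.8] [ 0.535  -0.0552  0.089 ]
lever_top 0.61 [307.7 182.1] [ 0.5312 -0.0919  0.083 ]
```

View pics/w1.png

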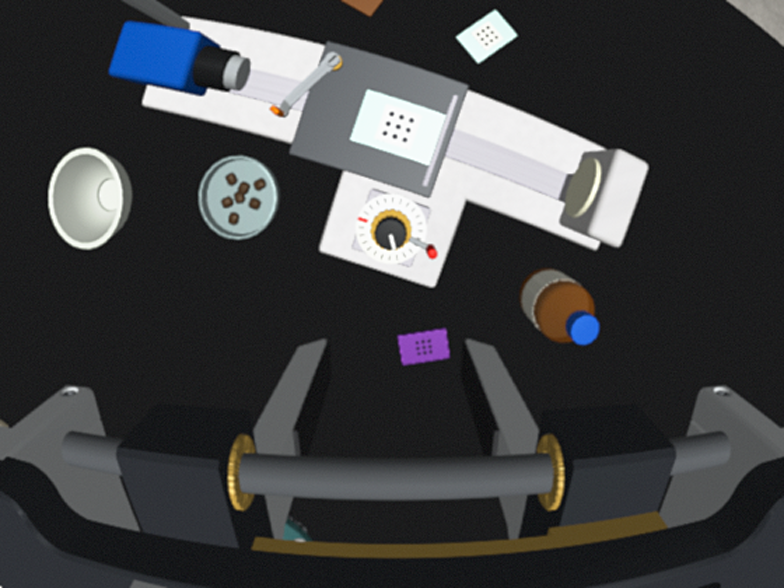

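The wrist view (scale 1.4) shows the clip from its pivot at (333,62) to the orange tab at (278,110), clear of the plate, whose target is at (398,127). The knob's white line points toward the bottom of the picture at (390,235), the red mark is left of the dial at (362,220) and the lever is at (432,252). I'll align with the clip and look closer.

Emit:
{"fn": "move_arm", "kwargs": {
  "steps": [0,0,-0.13,0,0.03,0,0.35,0,0,-0.26,0,0.06,0,0.35,0,0,-0.39,0,0.09,-0.02,0.35,0,0,-0.52,0,0.12,-0.04,0.35,0,0,-0.65,0.01,0.15,-0.06,0.35,0,0,-0.76,0.01,0.15,-0.07,0.35,0,0,-0.76,0.01,0.15,-0.07,0.35,0,0,-0.76,0.01,0.15,-0.07,0.35]
}}

```text
time: 3.5
tool_pos: [0.5258, 0.0838, 0.2501]
ee_rot: [3.142, -0.001, -0.44]
wrist_force: [-0.0, 0.2, 0.1]
width: 0.033
finger_force: 0.0
```

```bash
python3 meas.py w2.png plate clip_pivot clip_tab clip_toe knob_top lever_top; python3 - <<'E'
from h import *
m=camera_model("wrist")
for r in silhouettes("wrist","plate")[:2]:
    c=cv2.findContours(r["pixels"].astype(np.uint8),0,1)[0]; c=max(c,key=cv2.contourArea)[:,0,:]
    P=np.array([atz("wrist",u,.065,m)[:2] for u in c]); q=cv2.minAreaRect((P*1000).astype(np.float32)); print(r["score"],r["uv"],q)
for r in silhouettes("wrist","clip_tab")[:2]:
    v,u=np.nonzero(r["pixels"]); print(r["score"],r["uv"],len(u),u.min(),u.max(),v.min(),v.max())
E
```

```text
3.5 [0.5258 0.0838 0.2501] [ 3.142e+00 -1.000e-03 -4.400e-01] [ 0.052  0.044  1.357 -0.     1.741  2.062] [-0.   0.2  0.1] 0.033
clip_pivot 0.74 [253.   59.1] [0.6744 0.0489 0.06  ]
clip_tab 0.89 [247.4 123. ] [0.6117 0.0816 0.091 ]
clip_tab 0.56 [332.8  64.1] [ 0.6303 -0.0201  0.091 ]
clip_toe 0.82 [253.  120.8] [0.6126 0.0781 0.06  ]
knob_top 0.89 [394.2 136.2] [ 0.5384 -0.0496  0.089 ]
knob_top 0.65 [428.2 124.5] [ 0.5353 -0.0911  0.089 ]
lever_top 0.94 [428.7 125.5] [ 0.5329 -0.0939  0.083 ]
lever_top 0.71 [261.5 195.6] [0.538  0.1024 0.083 ]
0.92 [333.0, 61.9] ((632.01953125, -26.245094299316406), (51.35369110107422, 75.93364715576172), 0.856637179851532)
0.85 [451.3, 191.2] ((444.72393798828125, -101.18910217285156), (31.672760009765625, 46.934967041015625), 27.937833786010742)
0.95 [251.8, 95.5] 605 243 258 62 124
```

View pics/w2.png

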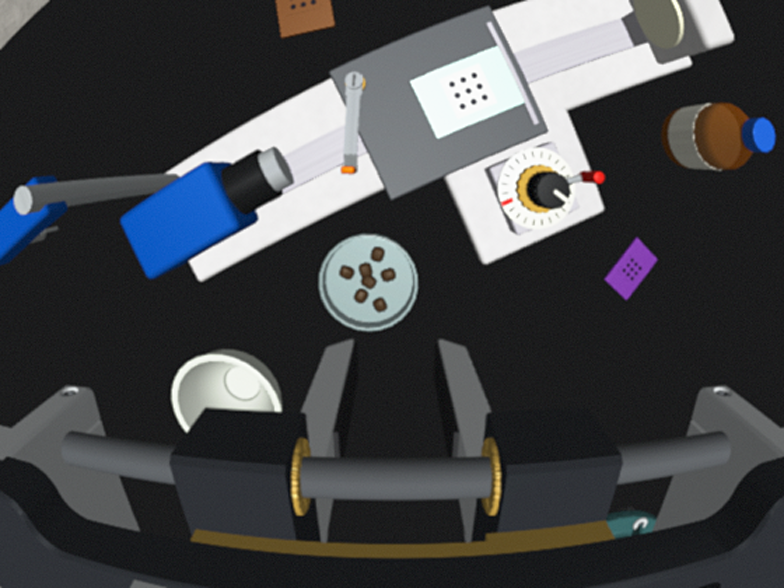

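Wrist view (scale 1.4): the clip's tab is at (348,170), directly ahead of the open fingers, and its pivot is at (354,80). The plate centre is (0.632,−0.026) with near-zero yaw and measures 51×76 mm, which matches the listed size. I'll go down and pinch the tab.

Emit:
{"fn": "move_arm", "kwargs": {
  "steps": [0,0,-0.02,0.04,-0.002,-0.02,0.35,0,0,-0.02,0.08,-0.003,-0.04,0.35,0,0,-0.02,0.089,-0.003,-0.08,0.35,0,0,-0.02,0.089,-0.003,-0.12,0.35,0,0,-0.02,0.089,-0.003,-0.145,0.35,0,0,-0.02,0.089,-0.003,-0.169,0.35,0,0,-0.02,0.089,-0.003,-0.169,0.35,0,0,-0.02,0.089,-0.003,-0.169,0,0,0,-0.02,0.089,-0.003,-0.169,0,0,0,-0.02,0.089,-0.003,-0.169,0,0,0,-0.02,0.089,-0.003,-0.169,0,0,0,-0.02,0.089,-0.003,-0.169,0]
}}

```text
time: 5.15
tool_pos: [0.6155, 0.0817, 0.0823]
ee_rot: [-3.141, -0.003, -0.46]
wrist_force: [-1.5, -1.3, 3.7]
width: 0.0098
finger_force: 30.0
```

```bash
python3 meas.py w3.png clip_pivot clip_tab; python3 -c "
import cv2
a=cv2.imread('pics/w3.png');cv2.imwrite('pics/w3c.png',a[0:420])"
```

```text
5.15 [0.6155 0.0817 0.0823] [-3.141e+00 -3.000e-03 -4.600e-01] [ 4.100e-02  3.030e-01  1.392e+00 -1.000e-03  1.443e+00  2.072e+00] [-1.5 -1.3  3.7] 0.0098
clip_pivot 0.67 [288.4 145.5] [0.6727 0.0497 0.06  ]
clip_pivot 0.23 [376.6 155.4] [0.6452 0.0051 0.06  ]
clip_tab 0.76 [283.5 275.9] [0.6146 0.0817 0.091 ]
```

View pics/w3.png

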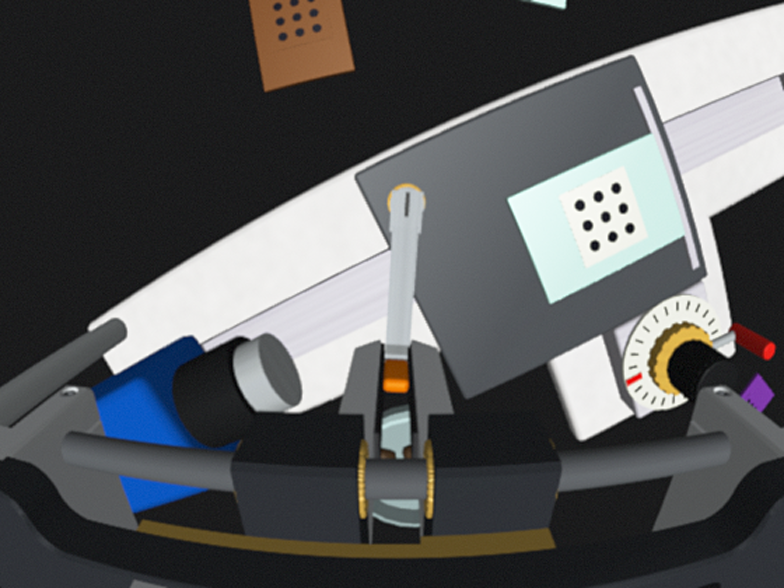

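Wrist view: the orange tab is held between the fingertips at (396,375), and the pivot is at (405,200). Width is 9.8 mm, so the pinch is good. I'll lift gently, following the leaf's arc.

Emit:
{"fn": "move_arm", "kwargs": {
  "steps": [0,0,0,0.001,-0.0005,0.003,0,0,0,0,0.002,-0.001,0.006,0,0,0,0,0.003,-0.0015,0.008,0,0,0,0,0.0038,-0.002,0.01,0,0,0,0,0.0038,-0.002,0.01,0]
}}

```text
time: 5.8
tool_pos: [0.6163, 0.0802, 0.0883]
ee_rot: [3.139, 0.006, -0.46]
wrist_force: [-3.5, -0.4, -7.5]
width: 0.0095
finger_force: 30.0
```

```bash
cat > sw.py <<'E'
import numpy as np
p=np.array([.674,.0493]);R=.0627
f=lambda t:p-R*np.array([np.cos(t),np.sin(t)])
for t in np.linspace(-.505,.82,12): print(round(t+.505,3),np.round(f(t)-f(-.505),4))
E
python3 sw.py
```

```text
0.0 [0. 0.]
0.12 [-0.0032 -0.0068]
0.241 [-0.0057 -0.014 ]
0.361 [-0.0072 -0.0214]
0.482 [-0.0078 -0.0289]
0.602 [-0.0075 -0.0364]
0.723 [-0.0063 -0.0439]
0.843 [-0.0043 -0.0511]
0.964 [-0.0013 -0.0581]
1.084 [ 0.0024 -0.0646]
1.205 [ 0.0069 -0.0707]
1.325 [ 0.0121 -0.0762]
```

Emit:
{"fn": "move_arm", "kwargs": {
  "steps": [0.019,0.035,0,0,0,0.0007,0,0.038,0.07,0,0,0,0.0015,0,0.057,0.105,0,0,0,0.002,0,0.077,0.14,0,0,0,0.0025,0,0.077,0.14,0,0,0,0.0025,0]
}}

```text
time: 6.3
tool_pos: [0.6187, 0.0798, 0.0945]
ee_rot: [-3.135, 0.161, -0.46]
wrist_force: [-5.8, 0.2, 1.1]
width: 0.0095
finger_force: 30.0
```

```bash
python3 - <<'E'
from h import *
o=get_obs(); print(o["tool_pos"],o["wrist_force"],o["wrist_torque"])
p,d=save("scene","s1.png",(230,160,330,260),6)
E
```

```text
[0.61874586 0.07981013 0.09451572] [-5.77961645  0.24929997  1.11559066] [-0.04797145  0.91154994 -0.08508484]
```

View pics/s1.png

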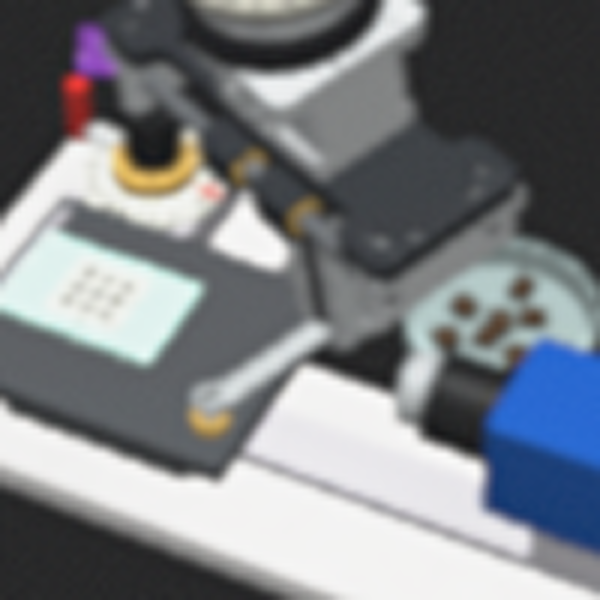

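The scene crop shows the toe lifted off at (320,330), with the plate untouched at (100,290). I'll swing it round the pivot.

Emit:
{"fn": "move_arm", "kwargs": {
  "steps": [0,0,0.12,-0.0032,-0.0068,-0.0005,0,0,0,0.24,-0.0057,-0.014,-0.001,0,0,0,0.36,-0.0072,-0.0214,-0.001,0,0,0,0.48,-0.0078,-0.0289,-0.001,0,0,0,0.6,-0.0075,-0.0364,-0.001,0,0,0,0.72,-0.0063,-0.0439,-0.001,0,0,0,0.72,-0.0063,-0.0439,-0.001,0]
}}

```text
time: 7.05
tool_pos: [0.612, 0.0346, 0.0945]
ee_rot: [-3.138, 0.16, 0.261]
wrist_force: [-6.6, -3.2, 1.7]
width: 0.0094
finger_force: 30.0
```

```bash
python3 - <<'E'
from h import *
o=get_obs(); print(o["tool_pos"],o["ee_rot"],o["wrist_force"],o["wrist_torque"])
t=np.array(o["tool_pos"][:2])-[.674,.0493]; print(np.hypot(*t),np.arctan2(-t[1],-t[0]))
E
```

```text
[0.61196987 0.03462695 0.09447814] [-3.1378444   0.15984564  0.26123583] [-6.55800156 -3.19808427  1.73943434] [-0.53539671  1.09032905 -0.06197639]
0.06374193997794482 0.23227760626751492
```

Emit:
{"fn": "move_arm", "kwargs": {
  "steps": [0,0,0.12,0.0022,-0.0072,0,0,0,0,0.24,0.0052,-0.0142,0,0,0,0,0.36,0.0091,-0.0208,0,0,0,0,0.47,0.0133,-0.0264,0,0,0,0,0.57,0.0176,-0.031,0,0,0,0,0.57,0.0176,-0.031,0,0]
}}

```text
time: 7.65
tool_pos: [0.6304, 0.0027, 0.0947]
ee_rot: [-3.14, 0.161, 0.83]
wrist_force: [-5.7, -4.2, 1.9]
width: 0.0095
finger_force: 30.0
```

```bash
python3 meas.py w4.png clip_pivot clip_tab; python3 - <<'E'
from h import *
save("scene","s2.png",(200,160,300,260),6)
o=get_obs(); print(o["wrist_force"],o["wrist_torque"])
t=np.array(o["tool_pos"][:2])-[.674,.0493]; print(np.hypot(*t),np.arctan2(-t[1],-t[0]))
E
```

```text
7.65 [0.6304 0.0027 0.0947] [-3.14   0.161  0.83 ] [-0.022  0.402  1.246 -0.12   1.602  0.722] [-5.7 -4.2  1.9] 0.0095
clip_pivot 0.68 [280.7 142.2] [0.6719 0.0497 0.06  ]
clip_tab 0.79 [284.7 276.8] [ 0.6253 -0.0047  0.091 ]
[-5.33071686 -4.98561957  3.22941435] [-0.78354571  0.74247721  0.05481928]
0.06383908223442133 0.8154303489879264
```

View pics/w4.png

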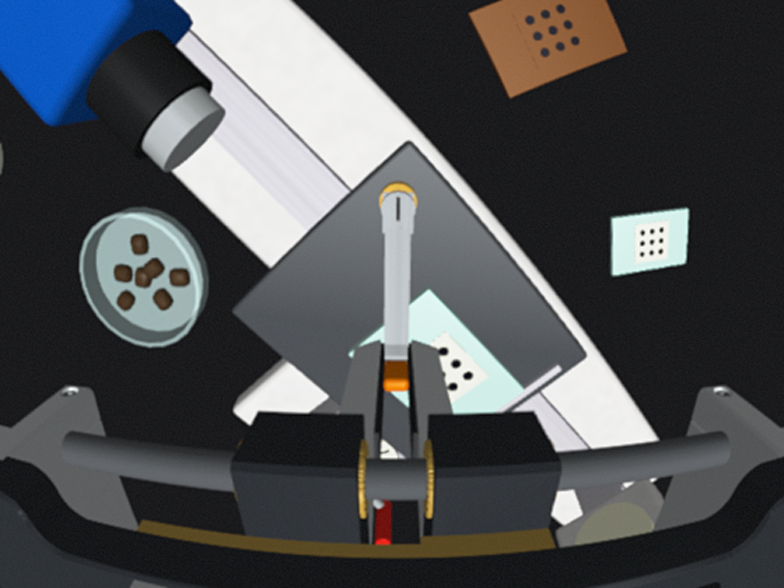

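Wrist view: the clip now lies over the plate's left margin with its tab at (396,380). The plate is in place and its dots are to the right at (455,365). I'll lower it gently.

Emit:
{"fn": "move_arm", "kwargs": {
  "steps": [0.012,-0.011,0,-0.0003,-0.0003,-0.0015,0,0.024,-0.022,0,-0.0006,-0.0006,-0.003,0,0.036,-0.033,0,-0.0009,-0.0009,-0.0045,0,0.048,-0.044,0,-0.0012,-0.0012,-0.006,0,0.058,-0.055,0,-0.0014,-0.0015,-0.007,0,0.058,-0.055,0,-0.0014,-0.0015,-0.0075,0,0.058,-0.055,0,-0.0014,-0.0015,-0.0075,0]
}}

```text
time: 8.55
tool_pos: [0.6296, 0.0013, 0.088]
ee_rot: [3.14, 0.08, 0.829]
wrist_force: [-5.1, -4.6, 3.2]
width: 0.0096
finger_force: 30.0
```

```bash
python3 - <<'E'
from h import *
o=get_obs(); print(o["wrist_force"],o["wrist_torque"])
t=np.array(o["tool_pos"][:2])-[.674,.0493]; print(np.hypot(*t),np.arctan2(-t[1],-t[0]))
E
```

```text
[-5.10656399 -4.6004051   3.1507417 ] [-0.69472296  0.61929868 -0.03415484]
0.0654202549329605 0.8244419947918737
```

Emit:
{"fn": "move_arm", "kwargs": {
  "steps": [0,0,0,-0.001,-0.001,-0.0007,0,0,0,0,-0.001,-0.001,-0.0007,0,0,0,0,-0.001,-0.001,-0.0007,0.13,0,0,0,-0.001,-0.001,-0.0007,0.2,0,0,0,-0.001,-0.001,-0.0007,0.3,0,0,0,-0.001,-0.001,-0.0007,0.3,0,0,0,-0.001,-0.001,-0.0007,0.3]
}}

```text
time: 9.25
tool_pos: [0.6275, 0.0029, 0.0835]
ee_rot: [-3.136, 0.08, 0.831]
wrist_force: [-0.8, 0.4, -1.0]
width: 0.0284
finger_force: 0.0
```

```bash
python3 - <<'E'
from h import *
o=get_obs(); print(o["wrist_force"],o["wrist_torque"],o["tool_pos"],o["width"])
E
```

```text
[-0.83241254  0.35673534 -1.01460619] [-0.02252147 -0.05185509  0.04232319] [0.6275081  0.00289854 0.08350343] 0.028370865028640557
```

Emit:
{"fn": "move_arm", "kwargs": {
  "steps": [0,0,0,0,0,0.02,0.3,0,0,0,0,0,0.05,0.3,0.03,-0.028,0,0,0,0.09,0.3,0.058,-0.055,0,-0.02,-0.03,0.13,0.3,0.058,-0.055,0,-0.05,-0.06,0.13,0.3]
}}

```text
time: 9.75
tool_pos: [0.5802, -0.0582, 0.2205]
ee_rot: [3.135, -0.007, 0.832]
wrist_force: [0.3, -0.8, 0.8]
width: 0.0278
finger_force: 0.0
```

Emit:
{"fn": "move_arm", "kwargs": {
  "steps": [0,0,0.14,-0.01,-0.03,0,0.46,0,0,0.28,-0.02,-0.06,0,0.46,0,0,0.42,-0.03,-0.08,0,0.46,0,0,0.57,-0.03,-0.08,0,0.46,0,0,0.57,-0.03,-0.08,0,0.46]
}}

```text
time: 10.25
tool_pos: [0.5472, -0.138, 0.2137]
ee_rot: [-3.138, -0.0, 1.398]
wrist_force: [-0.8, -0.2, 0.6]
width: 0.0433
finger_force: 0.0
```

```bash
python3 meas.py w5.png clip_pivot clip_tab clip_toe plate knob_top lever_top; python3 - <<'E'
from h import *
p=snapshot("wrist")[0]; m=camera_model("wrist")
# red mark pixels & white line
r=spot_point("wrist","knob_top")[0]["uv"]
red=(p[:,:,0]>150)&(p[:,:,1]<110)&(p[:,:,2]<110)
n,l,s,c=cv2.connectedComponentsWithStats(red.astype(np.uint8))
k=atz("wrist",r,.089,m)
for i in range(1,n):
    if s[i,4]>5: print(s[i],c[i],atz("wrist",c[i],.05,m))
u,v=map(int,np.round(r)); q=p[max(v-30,0):v+30,u-30:u+30]; cv2.imwrite("pics/k5.png",cv2.resize(q,None,fx=5,fy=5)[:,:,::-1])
g=p.astype(int).min(2)
W=[(x,y) for y in range(v-25,v+25) for x in range(u-25,u+25) if g[y,x]>140]
W=[a for a in W if np.hypot(*(atz("wrist",a,.089,m)-k)[:2])<.0125]
P=np.array([atz("wrist",a,.089,m)[:2]-k[:2] for a in W]); print(len(W),P.mean(0),np.degrees(np.arctan2(*P.mean(0)[::-1])))
print(np.round(P,4)[::max(1,len(P)//15)])
E
python3 -c "
import cv2
a=cv2.imread('pics/w5.png');b=cv2.imread('pics/k5.png');print(a.shape,b.shape)
b=cv2.resize(b,(200,200));a[-200:,:200]=b;cv2.imwrite('pics/w5k.png',a)"
```

```text
10.25 [ 0.5472 -0.138   0.2137] [-3.138 -0.     1.398] [-0.347  0.123  1.343 -0.     1.679 -0.175] [-0.8 -0.2  0.6] 0.0433
clip_pivot 0.64 [374.6   4.6] [0.6731 0.0484 0.06  ]
clip_tab 0.6 [347.9  45.2] [6.295e-01 2.000e-04 9.100e-02]
clip_toe 0.58 [342.   51.4] [0.6298 0.0011 0.06  ]
clip_toe 0.23 [336.4  66. ] [ 0.6216 -0.013   0.06  ]
plate 0.9 [446.4 120.7] [ 0.7318 -0.0801  0.06  ]
plate 0.84 [179.3 202.7] [ 0.4404 -0.1205  0.06  ]
knob_top 0.57 [258.6 116.5] [ 0.5407 -0.0514  0.089 ]
lever_top 0.76 [258.4 163.2] [ 0.5324 -0.0931  0.083 ]
[342  46   8   6   8] [345.5    48.875] [0.63613433 0.00647096 0.05      ]
[253  88   3   8  16] [254.1875  91.1875] [ 0.53829464 -0.02296245  0.05      ]
[254 159  10  10  72] [258.45833333 163.25      ] [ 0.52951705 -0.09579018  0.05      ]
54 [-0.0052792  -0.00520687] -135.39519652037504
[[-0.0022 -0.0015]
 [-0.0024 -0.0024]
 [-0.0043 -0.0029]
 [-0.0017 -0.0034]
 [-0.0053 -0.0036]
 [-0.0027 -0.0041]
 [-0.0072 -0.0042]
 [-0.0046 -0.0047]
 [-0.002  -0.0052]
 [-0.0065 -0.0052]
 [-0.0039 -0.0057]
 [-0.0084 -0.0058]
 [-0.0058 -0.0063]
 [-0.0103 -0.0063]
 [-0.0077 -0.0068]
 [-0.0051 -0.0073]
 [-0.0079 -0.0077]
 [-0.0089 -0.0084]]
(588, 784, 3) (300, 300, 3)
```

View pics/w5k.png

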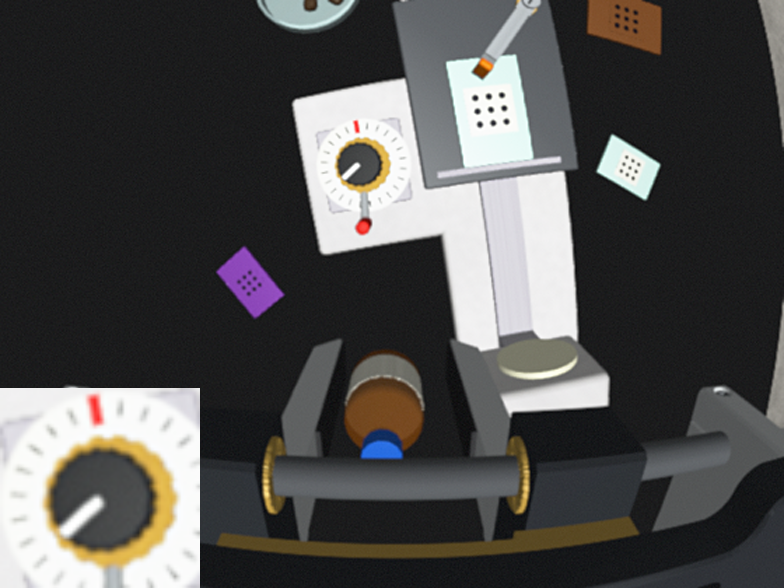

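Wrist view (scale 1.4): the clip's toe sits on the plate's left margin at (484,68), left of the dots at (490,110). The knob is at (360,163) with its white line to the lower left, about 126° counterclockwise from the red mark at (356,127). The lever is at (363,227). The start value is therefore about 0, so the knob needs about 2.1–2.2 rad clockwise.

Emit:
{"fn": "move_arm", "kwargs": {
  "steps": [0,0,0,-0.005,0.045,0,0.46,0,0,0,-0.009,0.086,0,0.46,0,0,0,-0.009,0.086,-0.04,0.46,0,0,0,-0.009,0.086,-0.08,0.46,0,0,0,-0.009,0.086,-0.115,0.46,0,0,0,-0.009,0.086,-0.136,0.46,0,0,0,-0.009,0.086,-0.136,0.46,0,0,0,-0.009,0.086,-0.136,0,0,0,0,-0.009,0.086,-0.136,0,0,0,0,-0.009,0.086,-0.136,0]
}}

```text
time: 11.7
tool_pos: [0.538, -0.0513, 0.0797]
ee_rot: [-3.137, -0.0, 1.4]
wrist_force: [-5.5, 1.4, 3.6]
width: 0.0273
finger_force: 30.0
```

Emit:
{"fn": "move_arm", "kwargs": {
  "steps": [0,0,-0.14,-0.001,0,0,0,0,0,-0.28,-0.001,0,0,0,0,0,-0.42,-0.001,0,0,0,0,0,-0.56,-0.001,0,0,0,0,0,-0.7,-0.001,0,0,0,0,0,-0.84,-0.001,0,0,0,0,0,-0.98,-0.001,0,0,0,0,0,-1.12,-0.001,0,0,0,0,0,-1.26,-0.001,0,0,0,0,0,-1.4,-0.001,0,0,0,0,0,-1.54,-0.001,0,0,0,0,0,-1.68,-0.001,0,0,0]
}}

```text
time: 12.9
tool_pos: [0.5378, -0.0511, 0.0797]
ee_rot: [-3.137, -0.002, -0.286]
wrist_force: [-2.4, 1.2, 2.9]
width: 0.0274
finger_force: 30.0
```

Emit:
{"fn": "move_arm", "kwargs": {
  "steps": [0,0,-0.14,0,0,0,0,0,0,-0.28,0,0,0,0,0,0,-0.4,0,0,0,0,0,0,-0.4,0,0,0,0,0,0,-0.4,0,0,0,0.2,0,0,-0.4,0,0,0,0.4,0,0,-0.4,0,0,0,0.44,0,0,-0.4,0,0,0,0.44]
}}

```text
time: 13.7
tool_pos: [0.5378, -0.0516, 0.0778]
ee_rot: [-3.138, -0.001, -0.679]
wrist_force: [0.1, 0.6, -0.9]
width: 0.0415
finger_force: 0.0
```

Emit:
{"fn": "move_arm", "kwargs": {
  "steps": [0,0,0,0,0,0.04,0.44,0,0,0.14,0,0,0.08,0.3,0,0,0.28,0,0,0.12,0.3,0,0,0.42,0,-0.02,0.136,0.3,0,0,0.56,0,-0.04,0.136,0.3,0,0,0.7,0.003,-0.05,0.136,0.3,0,0,0.84,0.005,-0.06,0.136,0.3,0,0,0.98,0.007,-0.07,0.136,0.3,0,0,1.12,0.009,-0.08,0.136,0.3,0,0,1.26,0.009,-0.086,0.136,0.3,0,0,1.4,0.009,-0.086,0.136,0.3,0,0,1.54,0.009,-0.086,0.136,0.3]
}}

```text
time: 14.9
tool_pos: [0.5466, -0.1379, 0.2134]
ee_rot: [-3.138, -0.0, 0.866]
wrist_force: [0.0, 0.1, -1.0]
width: 0.0284
finger_force: 0.0
```

Emit:
{"fn": "move_arm", "kwargs": {
  "steps": [0,0,0.14,0,0,0,0.3,0,0,0.28,0,0,0,0.3,0,0,0.42,0,0,0,0.3,0,0,0.54,0,0,0,0.3,0,0,0.54,0,0,0,0.3,0,0,0.54,0,0,0,0.3]
}}

```text
time: 15.5
tool_pos: [0.5465, -0.1375, 0.2136]
ee_rot: [-3.138, -0.0, 1.398]
wrist_force: [0.3, 0.6, 0.1]
width: 0.0283
finger_force: 0.0
```

```bash
cat > knob.py <<'E'
from h import *
import sys
p=snapshot("wrist")[0]; m=camera_model("wrist"); o=get_obs(); print(np.round(o["tool_pos"],4),np.round(o["ee_rot"],3))
K=np.array([.5378,-.0514,.089])
W=[];g=p.astype(int).min(2)
red=(p[:,:,0]>150)&(p[:,:,1]<110)&(p[:,:,2]<110)
n,l,s,c=cv2.connectedComponentsWithStats(red.astype(np.uint8))
for i in range(1,n):
    if s[i,4]>5: 
        for z in(.083,.046): a=atz("wrist",c[i],z,m);b=(a-K)[:2];print(s[i,4],c[i],z,np.round(a,4),"r",round(np.hypot(*b),4),"ang",np.arctan2(b[1],b[0]))
r=spot_point("wrist","knob_top"); uv=r[0]["uv"]; k=atz("wrist",uv,.089,m); print("knob",k,uv)
q=p[int(uv[1])-40:int(uv[1])+60,int(uv[0])-50:int(uv[0])+50]; cv2.imwrite("pics/"+sys.argv[1],cv2.resize(q,None,fx=6,fy=6,interpolation=2)[:,:,::-1])
for y in range(int(uv[1])-20,int(uv[1])+20):
    for x in range(int(uv[0])-20,int(uv[0])+20):
        a=atz("wrist",(x,y),.089,m)
        if np.hypot(*(a-k)[:2])<.0125 and g[y,x]>140: W.append(a[:2])
W=np.array(W); e=np.linalg.svd(W-W.mean(0))[2][0]; d=W.mean(0)-k[:2]; e=e*np.sign(e@d); print(len(W),"line fit",np.arctan2(e[1],e[0]),"mean",np.arctan2(d[1],d[0]),"from K",np.arctan2(*(W.mean(0)-K[:2])[::-1]))
E
python3 knob.py k6.png
```

```text
[ 0.5465 -0.1375  0.2136] [-3.138 -0.     1.398]
9 [345.44444444  47.44444444] 0.083 [6.28e-01 5.00e-04 8.30e-02] r 0.104 ang 0.5221652801792046
9 [345.44444444  47.44444444] 0.046 [0.6364 0.0081 0.046 ] r 0.1152 ang 0.5426524612353415
17 [254.94117647  90.52941176] 0.083 [ 0.5405 -0.0267  0.083 ] r 0.0249 ang 1.4607737226171806
17 [254.94117647  90.52941176] 0.046 [ 0.538  -0.0225  0.046 ] r 0.0289 ang 1.5636763650755188
74 [259.39189189 162.56756757] 0.083 [ 0.5327 -0.0922  0.083 ] r 0.0411 ang -1.6954118468490382
74 [259.39189189 162.56756757] 0.046 [ 0.5292 -0.0962  0.046 ] r 0.0456 ang -1.7607122613188355
knob [ 0.53814747 -0.05275996  0.089     ] [256.9, 119.0]
57 line fit 1.6626397830340667 mean 1.621744309060701 from K 1.5720143710130816
```

View pics/k6.png

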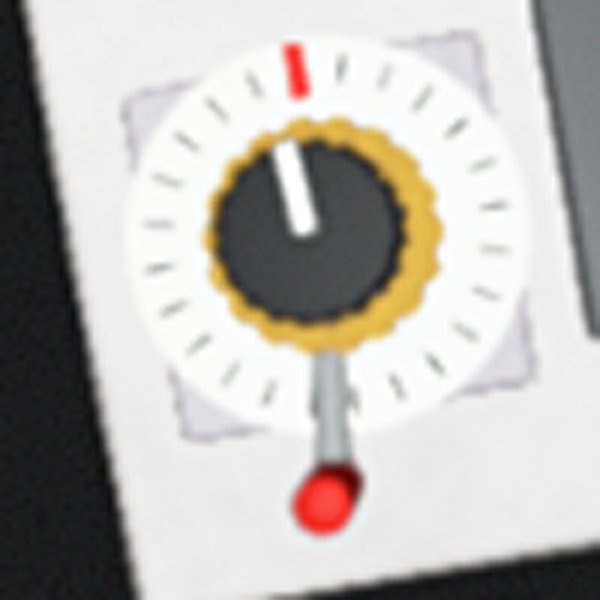

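The crop shows the white line at about 15° left of picture-up and the red mark's direction at about 9–10°, so roughly 0.08 rad clockwise remains. The lever at (325,500) is untouched. I'll trim the knob.

Emit:
{"fn": "move_arm", "kwargs": {
  "steps": [0,0,0,-0.005,0.045,0,0.46,0,0,0,-0.0087,0.086,0,0.46,0,0,0,-0.0087,0.086,-0.045,0.46,0,0,0,-0.0087,0.086,-0.09,0.46,0,0,0,-0.0087,0.086,-0.12,0.46,0,0,0,-0.0087,0.086,-0.135,0.46,0,0,0,-0.0087,0.086,-0.135,0.46,0,0,0,-0.0087,0.086,-0.135,0,0,0,0,-0.0087,0.086,-0.135,0,0,0,0,-0.0087,0.086,-0.135,0,0,0,-0.04,-0.0087,0.086,-0.135,0,0,0,-0.08,-0.0087,0.086,-0.135,0]
}}

```text
time: 16.8
tool_pos: [0.5379, -0.0516, 0.0812]
ee_rot: [-3.139, 0.0, 1.318]
wrist_force: [-4.8, 0.5, 4.5]
width: 0.0273
finger_force: 30.0
```

Emit:
{"fn": "move_arm", "kwargs": {
  "steps": [0,0,0,0,0,0,0,0,0,0,0,0,0,0,0,0,0,0,0,0,0.2,0,0,0,0,0,0,0.44,0,0,0,0,0,0,0.44,0,0,0,0,0,0.045,0.44,0,0,0,0,0,0.09,0.3,0,0,0.08,0,-0.02,0.135,0.3,0,0,0.08,0.005,-0.06,0.135,0.3,0,0,0.08,0.009,-0.086,0.135,0.3,0,0,0.08,0.009,-0.086,0.135,0.3]
}}

```text
time: 17.9
tool_pos: [0.5474, -0.1405, 0.2141]
ee_rot: [-3.14, 0.001, 1.396]
wrist_force: [-1.2, 1.3, 0.2]
width: 0.0284
finger_force: 0.0
```

```bash
python3 knob.py k7.png; python3 - <<'E'
from h import *
p=snapshot("wrist")[0];m=camera_model("wrist")
for r in silhouettes("wrist","plate")[:3]:
    c=cv2.findContours(r["pixels"].astype(np.uint8),0,1)[0]; c=max(c,key=cv2.contourArea)[:,0,:]
    P=np.array([atz("wrist",u,.065,m)[:2] for u in c]); q=cv2.minAreaRect((P*1000).astype(np.float32)); print(r["score"],r["uv"],q)
E
```

```text
[ 0.547  -0.1386  0.2137] [-3.138e+00 -1.000e-03  1.398e+00]
9 [343.44444444  44.44444444] 0.083 [0.6274 0.0025 0.083 ] r 0.1045 ang 0.5415459229097477
9 [343.44444444  44.44444444] 0.046 [0.6357 0.0105 0.046 ] r 0.1158 ang 0.5635706236650244
17 [253.05882353  87.47058824] 0.083 [ 0.54   -0.0246  0.083 ] r 0.0268 ang 1.488762637609263
17 [253.05882353  87.47058824] 0.046 [ 0.5374 -0.0201  0.046 ] r 0.0313 ang 1.5850584515213026
72 [257.61111111 159.30555556] 0.083 [ 0.5322 -0.09    0.083 ] r 0.039 ang -1.7138491017769648
72 [257.61111111 159.30555556] 0.046 [ 0.5286 -0.0936  0.046 ] r 0.0432 ang -1.7849283712614779
knob [ 0.53823245 -0.0483575   0.089     ] [255.2, 113.1]
66 line fit 1.5520588216449525 mean 1.6883678526365737 from K 1.5982787329891213
0.97 [446.1, 16.8] ((750.634765625, 36.51630401611328), (45.84599304199219, 64.82000732421875), 75.50969696044922)
0.89 [180.6, 203.3] ((440.96966552734375, -117.28176879882812), (30.97496223449707, 46.815704345703125), 27.729103088378906)
0.75 [448.1, 120.5] ((731.7644653320312, -77.58743286132812), (31.48189353942871, 49.161190032958984), 57.073448181152344)
```

Line fit 1.55 rad against the mark at about 1.58: the knob is on its mark. Next, pinch the lever.

Emit:
{"fn": "move_arm", "kwargs": {
  "steps": [0,0,0.04,-0.0147,0.045,-0.03,0.3,0,0,0.04,-0.0147,0.045,-0.07,0.3,0,0,0.04,-0.0147,0.045,-0.11,0.3,0,0,0.04,-0.0147,0.045,-0.13,0.3,0,0,0.04,-0.0147,0.045,-0.14,0.3,0,0,0.04,-0.0147,0.045,-0.14,0,0,0,0.04,-0.0147,0.045,-0.14,0,0,0,0.04,-0.0147,0.045,-0.14,0]
}}

```text
time: 18.9
tool_pos: [0.5331, -0.0925, 0.0757]
ee_rot: [-3.141, 0.0, 1.44]
wrist_force: [-1.4, 1.4, -0.4]
width: 0.0091
finger_force: 30.0
```

```bash
python3 - <<'E'
from h import *
o=get_obs(); print(o["wrist_force"],o["tool_pos"],o["width"])
K=np.array([.5378,-.0514]);r=.042
f=lambda a:r*np.array([np.cos(a),np.sin(a)])
b=np.array(o["tool_pos"][:2])-K; a0=np.arctan2(b[1],b[0]); print(a0,np.hypot(*b))
for d in np.arange(.12,1.6,.12): print(round(d,2),np.round(f(a0-d)-f(a0),4))
E
```

```text
[-1.36867161  1.42697094 -0.44576609] [ 0.53313041 -0.09249175  0.07573662] 0.009107972470973384
-1.6839490866417837 0.04135622439664413
0.12 [-0.005   0.0009]
0.24 [-0.0098  0.0023]
0.36 [-0.0144  0.0043]
0.48 [-0.0187  0.0069]
0.6 [-0.0227  0.01  ]
0.72 [-0.0263  0.0135]
0.84 [-0.0295  0.0174]
0.96 [-0.0322  0.0217]
1.08 [-0.0343  0.0262]
1.2 [-0.0359  0.031 ]
1.32 [-0.0369  0.036 ]
1.44 [-0.0373  0.041 ]
1.56 [-0.037  0.046]
```

Emit:
{"fn": "move_arm", "kwargs": {
  "steps": [0,0,-0.12,-0.005,0.0009,0,0,0,0,-0.24,-0.0098,0.0023,0,0,0,0,-0.36,-0.0144,0.0043,0,0,0,0,-0.48,-0.0187,0.0069,0,0,0,0,-0.6,-0.0227,0.01,0,0,0,0,-0.72,-0.0263,0.0135,0,0,0,0,-0.84,-0.0295,0.0174,0,0,0,0,-0.84,-0.0295,0.0174,0,0]
}}

```text
time: 19.7
tool_pos: [0.5038, -0.0751, 0.0756]
ee_rot: [-3.141, -0.003, 0.6]
wrist_force: [0.4, 0.4, 0.7]
width: 0.009
finger_force: 30.0
```

```bash
cat > lv.py <<'E'
from h import *
o=get_obs(); f=np.array(o["wrist_force"][:2]); b=np.array(o["tool_pos"][:2])-[.5378,-.0514]; u=b/np.hypot(*b); t=np.array([u[1],-u[0]])
print(o["time"],"ang",np.arctan2(b[1],b[0]),"r",np.hypot(*b),"Frad",f@u,"Ftan(cw)",f@t,o["ee_rot"][2],o["wrist_torque"],o["width"])
E
python3 lv.py
```

```text
19.7 ang -2.532431839699411 r 0.041420449571621366 Frad -0.5518424050897429 Ftan(cw) 0.1136653766514766 0.6004868793008191 [-0.04176025 -0.23962435  0.02596489] 0.009037895167645412
```

Emit:
{"fn": "move_arm", "kwargs": {
  "steps": [0,0,-0.06,-0.0014,0.0021,0,0,0,0,-0.12,-0.0027,0.0043,0,0,0,0,-0.18,-0.0038,0.0065,0,0,0,0,-0.24,-0.0048,0.0088,0,0]
}}

```text
time: 20.1
tool_pos: [0.4996, -0.0674, 0.0757]
ee_rot: [3.141, -0.004, 0.361]
wrist_force: [2.2, -4.9, 0.2]
width: 0.0092
finger_force: 30.0
```

```bash
python3 lv.py
```

```text
20.1 ang -2.7461188626876942 r 0.041435887231734324 Frad -0.16646997986465473 Ftan(cw) -5.423959242437509 0.36051725527139467 [-0.98734075 -0.54862601  0.11019351] 0.009203832282966425
```

Emit:
{"fn": "move_arm", "kwargs": {
  "steps": [0,0,-0.06,-0.0009,0.0024,0,0,0,0,-0.12,-0.0016,0.0048,0,0,0,0,-0.12,-0.0016,0.0048,0,0]
}}

```text
time: 20.4
tool_pos: [0.4996, -0.0665, 0.076]
ee_rot: [3.132, -0.006, 0.242]
wrist_force: [6.2, -10.9, -3.2]
width: 0.0095
finger_force: 30.0
```

```bash
python3 lv.py
```

```text
20.4 ang -2.7646785496128534 r 0.04103016416757786 Frad -1.7701889559775354 Ftan(cw) -12.469521478000624 0.2418430365999058 [-2.1281718  -1.00958307  0.12887831] 0.009483210261707602
```

The lever stopped at −2.765 rad (1.08 rad swept) and the tangential force rose to 12 N, so the ring is at its stop. I'll relax, release and look.

Emit:
{"fn": "move_arm", "kwargs": {
  "steps": [0,0,0,0.0007,-0.0018,0,0,0,0,0,0.0013,-0.0033,0,0,0,0,0,0.0013,-0.0033,0,0.2,0,0,0,0.0013,-0.0033,0,0.3,0,0,0,0.0013,-0.0033,0,0.3,0,0,0,0.0013,-0.0033,0.04,0.3,0,0,0.1,0.0013,-0.0033,0.08,0.3,0,0,0.2,0.001,-0.005,0.12,0.3,0,0,0.3,0.001,-0.01,0.125,0.3,0,0,0.4,0.001,-0.02,0.125,0.3,0,0,0.5,0.001,-0.03,0.125,0.3,0,0,0.6,0.001,-0.04,0.125,0.3]
}}

```text
time: 21.6
tool_pos: [0.4968, -0.1011, 0.1987]
ee_rot: [-3.137, -0.0, 0.846]
wrist_force: [-0.2, -0.3, -0.6]
width: 0.0282
finger_force: 0.0
```

Emit:
{"fn": "move_arm", "kwargs": {
  "steps": [0,0,0,0,0,0,0.3,0,0,0,0,0,0,0.3,0,0,0,0,0,0,0.3]
}}

```text
time: 21.9
tool_pos: [0.497, -0.1007, 0.1986]
ee_rot: [-3.137, -0.0, 0.84]
wrist_force: [1.1, 0.2, -0.2]
width: 0.0285
finger_force: 0.0
```

```bash
python3 knob.py k8.png; python3 meas.py w8.png clip_tab clip_toe clip_pivot lever_top
```

```text
[ 0.4971 -0.1008  0.1987] [-3.137 -0.     0.84 ]
16 [260.5 115.5] 0.083 [ 0.5396 -0.0248  0.083 ] r 0.0267 ang 1.5045108621272891
16 [260.5 115.5] 0.046 [ 0.5382 -0.0224  0.046 ] r 0.029 ang 1.557296624047502
88 [260.07954545 182.375     ] 0.083 [ 0.5    -0.0675  0.083 ] r 0.0411 ang -2.7384299366650917
88 [260.07954545 182.375     ] 0.046 [ 0.4933 -0.0708  0.046 ] r 0.0485 ang -2.7292533073725873
knob [ 0.53949128 -0.05053346  0.089     ] [280.6, 138.0]
73 line fit 1.5452998097800354 mean 1.7859654887500198 from K 1.5072193428943474
22.0 [ 0.4971 -0.1008  0.1988] [-3.137 -0.     0.84 ] [-3.130e-01 -1.000e-03  1.503e+00  2.000e-03  1.643e+00  4.180e-01] [ 0.5  0.8 -0.2] 0.0282
clip_tab 0.93 [319.6  25.6] [6.287e-01 2.000e-04 9.100e-02]
clip_toe 0.79 [316.6  34.3] [6.295e-01 4.000e-04 6.000e-02]
lever_top 0.87 [260.8 182.6] [ 0.5003 -0.0682  0.083 ]
lever_top 0.57 [172.7  41.5] [0.5287 0.0803 0.083 ]
```

View pics/k8.png

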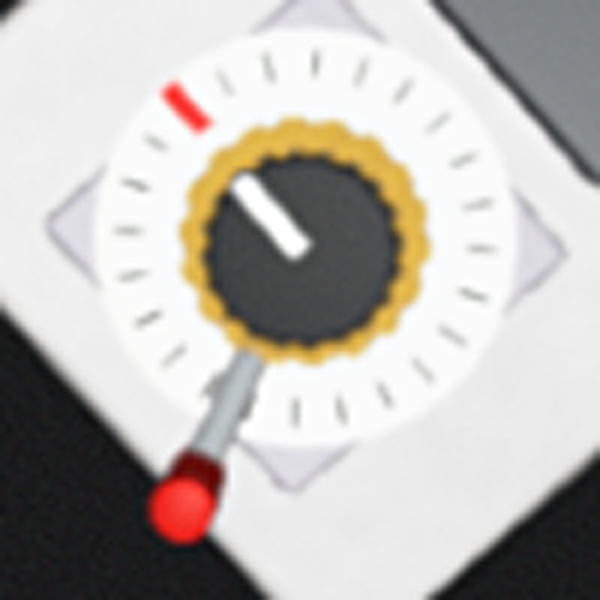

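The crop shows the white line at (240,180), within a few degrees of the red mark at (187,107). The lever is at (185,510), where it stopped. Knob and ring are set, so back to the clip.

Emit:
{"fn": "move_arm", "kwargs": {
  "steps": [0,0,0,0.033,0.026,0,0.3,0,0,0,0.066,0.052,0,0.3,0,0,0,0.1,0.078,0,0.3,-0.058,0.055,0,0.1324,0.102,-0.02,0.3,-0.058,0.055,0,0.1324,0.102,-0.05,0.3,-0.058,0.055,0,0.1324,0.102,-0.08,0.3,-0.058,0.055,0,0.1324,0.102,-0.1,0.3,-0.058,0.055,0,0.1324,0.102,-0.113,0.3,-0.058,0.055,0,0.1324,0.102,-0.113,0.3,-0.058,0.055,0,0.1324,0.102,-0.113,0,-0.058,0.055,0,0.1324,0.102,-0.113,0,-0.058,0.055,0,0.1324,0.102,-0.113,0]
}}

```text
time: 23.45
tool_pos: [0.6303, 0.0007, 0.0879]
ee_rot: [-3.137, 0.078, 0.84]
wrist_force: [-1.2, 0.5, 1.3]
width: 0.0098
finger_force: 30.0
```

```bash
cat > cl.py <<'E'
from h import *
o=get_obs(); print(o["time"],np.round(o["tool_pos"],4),np.round(o["ee_rot"],3),o["wrist_force"],o["wrist_torque"],o["width"])
t=np.array(o["tool_pos"][:2])-[.674,.0493]; print(np.hypot(*t),np.arctan2(-t[1],-t[0]))
E
python3 cl.py
```

```text
23.45 [0.6303 0.0007 0.0879] [-3.137  0.078  0.84 ] [-1.18256399  0.50151664  1.3019963 ] [ 0.19317606  0.07798003 -0.06678882] 0.009752714473566982
0.06538156473217477 0.8377753939466595
```

Emit:
{"fn": "move_arm", "kwargs": {
  "steps": [-0.017,0.015,0,0.0003,0.0003,0.0015,0,-0.034,0.03,0,0.0005,0.0005,0.003,0,-0.05,0.045,0,0.0008,0.0008,0.0045,0,-0.067,0.06,0,0.001,0.001,0.006,0,-0.067,0.06,0,0.001,0.001,0.006,0,-0.067,0.06,0,0.001,0.001,0.006,0]
}}

```text
time: 24.05
tool_pos: [0.631, 0.0018, 0.0919]
ee_rot: [-3.136, 0.169, 0.84]
wrist_force: [-0.1, -0.3, 1.6]
width: 0.0095
finger_force: 30.0
```

```bash
python3 cl.py; python3 - <<'E'
import numpy as np
R=.0637;a=.838
for d in np.arange(.12,1.3,.12): print(round(d,2),np.round([R*(np.cos(a)-np.cos(a-d)),R*(np.sin(a)-np.sin(a-d))],4))
E
```

```text
24.05 [0.631  0.0018 0.0919] [-3.136  0.169  0.84 ] [-0.13709019 -0.30776687  1.55783565] [ 0.16894911 -0.47276997  0.04020503] 0.009494738687143067
0.06406614679952033 0.8357306922520497
0.12 [-0.0054  0.0054]
0.24 [-0.01    0.0115]
0.36 [-0.0139  0.018 ]
0.48 [-0.017  0.025]
0.6 [-0.0193  0.0323]
0.72 [-0.0206  0.0398]
0.84 [-0.0211  0.0475]
0.96 [-0.0206  0.0551]
1.08 [-0.0192  0.0626]
1.2 [-0.017   0.0699]
```

Emit:
{"fn": "move_arm", "kwargs": {
  "steps": [0,0,0,0,0,0.0012,0,0,0,0,0,0,0.0025,0,0,0,-0.1,-0.0045,0.0045,0.0025,0,0,0,-0.2,-0.0085,0.0095,0.0025,0,0,0,-0.3,-0.012,0.0147,0.0025,0,0,0,-0.3,-0.012,0.0147,0.0025,0]
}}

```text
time: 24.65
tool_pos: [0.619, 0.017, 0.0931]
ee_rot: [-3.135, 0.168, 0.54]
wrist_force: [4.4, 2.5, -4.6]
width: 0.0096
finger_force: 30.0
```

```bash
python3 cl.py; python3 - <<'E'
from h import *
p=snapshot("top")[0]
for r in spot_point("top","plate")[:3]: print(r["uv"],atz("top",r["uv"],.06))
E
```

```text
24.65 [0.619  0.017  0.0931] [-3.135  0.168  0.54 ] [ 4.42351479  2.53006864 -4.55835712] [ 0.40888865 -1.19223847 -0.01667507] 0.009610455493762476
0.06382358536543807 0.5312401216384122
[351.2, 279.4] [ 0.42514248 -0.11835067  0.06      ]
[309.1, 196.1] [ 0.6350941  -0.03152085  0.06      ]
[274.2, 148.3] [0.76504386 0.04899253 0.06      ]
```

Emit:
{"fn": "move_arm", "kwargs": {
  "steps": [0,0,-0.13,-0.0037,0.0074,0,0,0,0,-0.26,-0.0065,0.0153,0,0,0,0,-0.39,-0.0082,0.0234,0,0,0,0,-0.52,-0.0088,0.0317,0,0,0,0,-0.65,-0.0083,0.0399,0,0,0,0,-0.65,-0.0083,0.0399,0,0]
}}

```text
time: 25.35
tool_pos: [0.6109, 0.0556, 0.0931]
ee_rot: [-3.137, 0.168, -0.111]
wrist_force: [5.1, -0.4, -5.4]
width: 0.0096
finger_force: 30.0
```

```bash
python3 cl.py
```

```text
25.35 [0.6109 0.0556 0.0931] [-3.137  0.168 -0.111] [ 5.05656835 -0.43183575 -5.38173606] [-0.08751726 -1.22528402 -0.05991282] 0.00956877380132599
0.06342541663852047 -0.09943253940919117
```

Emit:
{"fn": "move_arm", "kwargs": {
  "steps": [-0.003,-0.027,0,-0.0005,0,-0.002,0,-0.0055,-0.054,0,-0.001,0.0001,-0.004,0,-0.008,-0.082,0,-0.0016,0.0002,-0.006,0,-0.011,-0.11,0,-0.0022,0.0002,-0.008,0,-0.014,-0.137,0,-0.0028,0.0003,-0.01,0,-0.0165,-0.164,0,-0.0033,0.0003,-0.0115,0,-0.0165,-0.164,0,-0.0035,0.0004,-0.0125,0,-0.0165,-0.164,0,-0.0035,0.0004,-0.0125,0]
}}

```text
time: 26.15
tool_pos: [0.6082, 0.0557, 0.0834]
ee_rot: [-3.135, 0.0, -0.109]
wrist_force: [5.7, -0.5, 1.3]
width: 0.0096
finger_force: 30.0
```

```bash
python3 cl.py
```

```text
26.15 [0.6082 0.0557 0.0834] [-3.135  0.    -0.109] [ 5.66401581 -0.47336042  1.2912188 ] [-0.14265893 -0.84274392  0.01445257] 0.009621829451296684
0.0661483829013583 -0.09654037966187114
```

Emit:
{"fn": "move_arm", "kwargs": {
  "steps": [0,0,0,0.0015,0,-0.001,0,0,0,0,0.0015,0,-0.001,0,0,0,0,0.0015,0,-0.001,0.13,0,0,0,0.0015,0,-0.001,0.2,0,0,0,0.0015,0,-0.001,0.3,0,0,0,0.0015,0,-0.001,0.3,0,0,0,0.0015,0,0.03,0.3,0,0,0,0.0015,0,0.07,0.3,0,0,0,-0.03,0,0.11,0.3,0,0,0,-0.07,-0.01,0.13,0.3,0,0,0,-0.09,-0.01,0.13,0.3,0,0,0,-0.09,-0.01,0.13,0.3]
}}

```text
time: 27.35
tool_pos: [0.5154, 0.0467, 0.2134]
ee_rot: [-3.134, 0.003, -0.11]
wrist_force: [0.0, -0.3, 0.2]
width: 0.0281
finger_force: 0.0
```

```bash
python3 meas.py w9.png clip_tab clip_toe clip_pivot lever_top knob_top; python3 knob.py k9.png; python3 - <<'E'
from h import *
m=camera_model("wrist")
for r in silhouettes("wrist","plate")[:2]:
    c=cv2.findContours(r["pixels"].astype(np.uint8),0,1)[0]; c=max(c,key=cv2.contourArea)[:,0,:]
    P=np.array([atz("wrist",u,.065,m)[:2] for u in c]); q=cv2.minAreaRect((P*1000).astype(np.float32)); print(r["score"],r["uv"],q)
E
```

```text
27.35 [0.5154 0.0467 0.2134] [-3.134e+00  3.000e-03 -1.100e-01] [-0.025  0.017  1.456  0.008  1.67   1.657] [ 0.  -0.3  0.2] 0.0281
clip_tab 0.96 [262.8 112. ] [0.6046 0.055  0.091 ]
clip_toe 0.68 [264.5 106.6] [0.6109 0.0547 0.06  ]
clip_toe 0.35 [402.  212.3] [ 0.4902 -0.077   0.06  ]
clip_pivot 0.93 [262.9  44.1] [0.6733 0.0494 0.06  ]
lever_top 0.64 [402.6 213.2] [ 0.4967 -0.0694  0.083 ]
knob_top 0.86 [384.6 174.5] [ 0.5381 -0.0499  0.089 ]
knob_top 0.46 [262.  109.5] [0.607  0.0556 0.089 ]
[0.5172 0.0467 0.2106] [-3.134  0.007 -0.11 ]
13 [263.46153846 114.23076923] 0.083 [0.604 0.055 0.083] r 0.1253 ang 1.014078222169766
13 [263.46153846 114.23076923] 0.046 [0.605  0.0573 0.046 ] r 0.1278 ang 1.0169344922918149
19 [347.94736842 171.68421053] 0.083 [ 0.5445 -0.0157  0.083 ] r 0.0363 ang 1.3849596792661782
19 [347.94736842 171.68421053] 0.046 [ 0.5379 -0.0224  0.046 ] r 0.029 ang 1.565818467678957
64 [401.53125 212.0625 ] 0.083 [ 0.5002 -0.0672  0.083 ] r 0.0408 ang -2.7433408565409145
64 [401.53125 212.0625 ] 0.046 [ 0.488  -0.0805  0.046 ] r 0.0577 ang -2.613407003031676
knob [ 0.53878232 -0.05257445  0.089     ] [388.3, 175.4]
74 line fit 1.5942378268697952 mean 1.9519112787132098 from K -0.2665232076241779
0.92 [346.4, 77.9] ((631.9468994140625, -26.821212768554688), (76.7598648071289, 50.42742919921875), 89.64491271972656)
0.62 [424.8, 249.1] ((447.5735168457031, -101.50315856933594), (32.467472076416016, 46.34335708618164), 27.57986831665039)
```

The plate is unmoved to within 1 mm, the clip is back on the bare stage, the line is on the mark and the lever is where it stopped. I'm handing the job in.

```bash
python3 -c "
from bench import *
print(close_job())"
```

```text
the job is handed in; nothing more can be done
None
```

I handed the job in at about 27.5 s. By my last measurements the clip is back on the bare stage well clear of the plate, the knob line is within about 0.06 rad of the red mark, the lock ring is tight against its stop, and the plate is unmoved to within 1 mm; no verdict came back.

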